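# Pack the blue instrument handles into their blister trays

### The arm

A 7-joint arm with a two-finger parallel gripper is mounted at the origin on the work surface. World frame = base frame: x ahead of the robot, y to its left, z up, the work surface at z = 0. Lengths are in m, angles in rad, forces in N, time in s.
With the tool pointing down it reaches from about 0.4 to 0.85 m from the base axis. Payload 10.4 kg.
Tool frame: the origin (TCP) lies between the finger pads; the fingertips stand 11 mm ahead of it and the grasp point (between the pads) lies 8 mm behind it (r.tcp_to_tips is the distance from the TCP to the fingertips, in m); z points along the fingers, y is the line along which they close (so a half turn about z gives the same grasp; the last joint's range is limited). The gripper opens to 87 mm and grips with 3 to 60 N. Pads are 19 mm wide; open, the fingers measure 117 mm over their backs; the gripper's body (75 mm by 190 mm) begins 51 mm behind the grasp point.
Start: joints at [1.308, 0.332, -0.065, 1.46, 0.022, 1.35, -0.088], TCP at [0.148, -0.607, 0.234] pointing down, gripper open.
Joint ranges: [-2.6, 2.6], [-0.5, 2.12], [-1.47, 1.34], [0.16, 2.42], [-1.27, 4.41], [0.06, 2.06], [-2.6, 2.6]. Speed limits (rad/s): [2.22, 2.22, 2.79, 2.79, 3.14, 3.14, 3.14].

### API

Orientations are given as a unit quaternion [x, y, z, w].
In Python, from bench import r gives the robot as it stands. The module is installed in compiled form; this text tells all that it offers.
- The arm moves only by the shell command python3 -m crank 'ROWS' [FORCE]. ROWS is JSON, a list of rows, each an object of numbers: "claw": the closure, from -1 (fully open) to 1 (shut); "dx", "dy", "dz": the shift along the tool's x, y, z each as a share of 3 cm, from -1 to 1; "ax", "ay", "az": the turn, a rotation vector about the tool's x, y, z each as a share of 6 degrees, from -1 to 1. A call has 1 to 8 rows; each row shifts and turns the commanded pose from where the row before left it, along the tool's axes as they then stand; what a row does not reach is not made up. A row lasts 1/12 s, in which the tool goes at most 41.7 mm and 7.16 degrees, less where a joint would pass 70% of its speed; a pose out of reach is approached as far as the arm can. A call with a number of a shift or a turn outside -1 to 1 is refused whole. A call with a gripper value outside its range is refused whole. The fingers move at their own pace and stop on an object; FORCE is the grip in N (left out, the last holds). Time passes only in rows, so rows that do not move let the fingers close. It gives the time, the measured TCP pose, the force, the opening and the grip force at its end, in the units of the state.
- r.read_state(): the state, without advancing time (a new reading comes with each control period).
- r.camera(name): name is "scene" or "top" or "wrist"; returns a dict with "color" (420x560x3 uint8, red, green, blue), "mtx" (3x3 intrinsics, pixels), "R" (3x3) and "t" (3): a world point X has camera coordinates R X + t; the wrist camera has in their place "hand_eye" (4x4, takes a point from camera to tool coordinates, whose origin is the TCP and whose axes are the flange's). Camera axes: x right, y down, z forward; pixel columns grow to the right and rows downward; lengths in m; the calibration is good to about 2 mm. A picture is of the moment at which its call begins: read the wrist's pose just before it. There is no depth.
- r.close_job(): hands the job in; it is judged then, once.
The state is a dict: "time": time; "joint_positions": joint angles; "joint_vel": joint speeds; "joint_torque": joint torques, N m; "ee_pos": TCP position; "eef_rot": TCP orientation; "ft_force": force on the tool from outside, world axes, zero at the start; "torque": the same for the moment, N m; "width": finger opening in m; "grip_force": force on a finger pad.
Only numpy, scipy, OpenCV 4.12 (cv2) and the standard library are available. Lean on these libraries where they do the work, as an engineer would, in place of code of your own. Each camera call takes 0.05 s, during which the arm holds its last target. There are 200 camera calls.

### The job

Pack the three blue instrument handles for sealing: lay each one flat, lengthwise in the middle of the channel of the blister tray made for its length (short, medium, long), resting on the tray's floor; either end may point either way. Lower them in gently, do not drop them. Leave the orange and green handles and the jar where they are.

Things in the scene. Friction and masses are not known exactly. Their poses are not given: they have to be found in the camera images.
- blue_short_center (a point): The short blue instrument handle: a loose bright blue plastic bar with a brass nozzle at one end, 60 mm long in all (nozzle, the last 14 mm at +x, 12 mm thick), 24 mm wide, 26 mm high, about 35 g, lying flat on the bench. The point is the centre of its full length and width, half-way up (13 mm above its underside); x runs along its length towards the nozzle, y across its width, z up.
- blue_medium_center (a point): The medium blue instrument handle: a loose bright blue plastic bar with a brass nozzle at one end, 85 mm long in all (nozzle, the last 14 mm at +x, 12 mm thick), 24 mm wide, 26 mm high, about 48 g, lying flat on the bench. The point is the centre of its full length and width, half-way up (13 mm above its underside); x runs along its length towards the nozzle, y across its width, z up.
- blue_long_center (a point): The long blue instrument handle: a loose bright blue plastic bar with a brass nozzle at one end, 110 mm long in all (nozzle, the last 14 mm at +x, 12 mm thick), 24 mm wide, 26 mm high, about 60 g, lying flat on the bench. The point is the centre of its full length and width, half-way up (13 mm above its underside); x runs along its length towards the nozzle, y across its width, z up.
- tray_short_floor (a point): The short blister tray, for the short handle: a pale blue plastic tray fixed in a dark metal base, 102 x 92 mm outside, top 19 mm above the bench. Its cross-shaped cavity is 10 mm deep: a channel 80 mm long (along x) and 44 mm wide (along y), and across its middle a finger recess 52 mm along x and 84 mm along y. The point is the middle of the cavity's flat floor, 9 mm above the bench; x along the channel, z up.
- tray_medium_floor (a point): The medium blister tray, for the medium handle: a pale blue plastic tray fixed in a dark metal base, 127 x 92 mm outside, top 19 mm above the bench. Its cross-shaped cavity is 10 mm deep: a channel 105 mm long (along x) and 44 mm wide (along y), and across its middle a finger recess 52 mm along x and 84 mm along y. The point is the middle of the cavity's flat floor, 9 mm above the bench; x along the channel, z up.
- tray_long_floor (a point): The long blister tray, for the long handle: a pale blue plastic tray fixed in a dark metal base, 152 x 92 mm outside, top 19 mm above the bench. Its cross-shaped cavity is 10 mm deep: a channel 130 mm long (along x) and 44 mm wide (along y), and across its middle a finger recess 52 mm along x and 84 mm along y. The point is the middle of the cavity's flat floor, 9 mm above the bench; x along the channel, z up.
- orange_center (a point): A loose orange instrument handle of another order, to be left alone: same make as the blue ones, 85 mm long, 24 mm wide, 26 mm high. The point is its centre, half-way up; x along its length.
- green_center (a point): A loose green instrument handle of another order, to be left alone: same make as the blue ones, 110 mm long, 24 mm wide, 26 mm high. The point is its centre, half-way up; x along its length.
- jar_center (a point): A closed clear jar with a white cap standing on the bench beyond the work, 56 mm across and 65 mm high, to be left alone. The point is its centre, half-way up.
Not all that is in view belongs to the job. What is shaped like the part that bears blue_short_center but turquoise is not meant.

How it is judged:
By the outcome, as a careful person would: the job done as asked, in the order asked, and still so for the second after the job is handed in, with the robot touching nothing.
It also fails if it takes over 86 s, if anything falls off the work surface, if the arm or the gripper's body presses on something with over 40 N, if the wrist force passes 120 N, or if a joint passes its speed limit or range.

## Working session

There is one attempt and no reset: what is moved stays moved. The work goes in short steps, Python scripts to look and compute and a shell command to move; the robot and the scene stay as the last step left them, time stands still between calls to the robot, and variables do not carry over. Pictures are saved under pics/ and viewed, at most 14 in all, crops included, and the job is handed in when it is done.

```bash
mkdir -p pics; python3 - <<'E'
from bench import r
import cv2,numpy as np,pickle
s=r.read_state();print(s)
d={}
for n in["top","scene"]:
    c=r.camera(n);d[n]=c;cv2.imwrite(f"pics/{n}0.png",c["color"][:,:,::-1]);print(n,c["mtx"],c["R"],c["t"])
pickle.dump(d,open("c0.pkl","wb"))
E
```

```text
{'time': 0.0, 'joint_positions': array([ 1.30843755,  0.33287299, -0.06476034,  1.46099779,  0.02161174,
        1.34987265, -0.08850559]), 'joint_vel': array([-0.00034866, -0.00028362,  0.0007986 ,  0.00054254, -0.00065788,
       -0.00021797, -0.00039339]), 'joint_torque': array([-4.34004633e-04, -6.23261762e+01,  2.41184060e-02, -3.89893878e+01,
       -6.14507147e-02,  3.98060633e-02,  1.18348407e-04]), 'ee_pos': array([ 0.14835052, -0.60673724,  0.23272642]), 'eef_rot': array([ 9.92818247e-01,  1.19630262e-01, -1.16854569e-04, -7.17705034e-04]), 'ft_force': array([ 0.2524605 ,  0.39906955, -0.02337499]), 'torque': array([ 0.01369051, -0.03366424,  0.04572623]), 'grip_force': 0.0, 'width': 0.08688401196920335}
top [[542.06992491   0.         281.51633596]
 [  0.         542.06992491 210.74212304]
 [  0.           0.           1.        ]] [[ 0.00752392 -0.99994114  0.00781741]
 [-0.99071682 -0.0085152  -0.13567489]
 [ 0.13573347 -0.00672403 -0.99072257]] [0.01877563 0.58950169 1.17628827]
scene [[529.64277648   0.         276.23016859]
 [  0.         529.64277648 200.77672842]
 [  0.           0.           1.        ]] [[-0.28068384  0.9596843   0.01492075]
 [ 0.79401893  0.24090823 -0.55811932]
 [-0.53921288 -0.14480771 -0.82962654]] [ 0.15636186 -0.41866759  1.5301404 ]
```

View pics/top0.png

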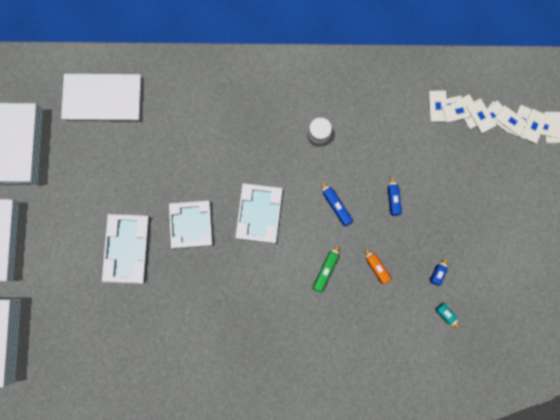

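View pics/scene0.png

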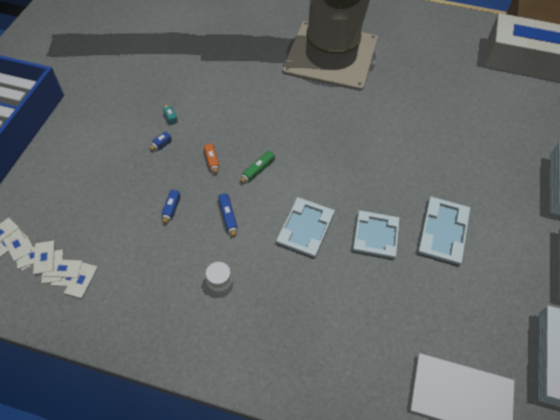

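The top view shows the trays: long at (126,249), short at (190,224) and medium at (259,213). The blue handles are long at (338,205), medium at (395,197) and short at (440,273). The turquoise decoy is at (448,314).

```bash
cat > h.py <<'E'
import cv2,numpy as np
from scipy.spatial.transform import Rotation as Ro
def cast(uv,K,R,t,z):
    uv=np.atleast_2d(uv).astype(float)
    d=np.c_[uv,np.ones(len(uv))]@np.linalg.inv(K).T@R      # world directions
    o=-R.T@t
    return (o+d*((z-o[2])/d[:,2])[:,None])[:,:2]
def rect(cnt,cam,z):
    p=cast(cnt.reshape(-1,2),cam["mtx"],cam["R"],cam["t"],z)
    (c,(w,h),a)=cv2.minAreaRect((p*1000).astype(np.float32))
    if w<h: w,h,a=h,w,a+90
    return np.array(c)/1000,w,h,(a+90)%180-90
def blobs(img,lo,hi,amin,close=5):
    m=cv2.inRange(cv2.cvtColor(img,cv2.COLOR_RGB2HSV),lo,hi)
    m=cv2.morphologyEx(m,cv2.MORPH_CLOSE,np.ones((close,close)))
    cs,_=cv2.findContours(m,cv2.RETR_EXTERNAL,cv2.CHAIN_APPROX_NONE)
    return [c for c in cs if cv2.contourArea(c)>amin]
E
python3 - <<'E'
import pickle
from h import *
d=pickle.load(open("c0.pkl","rb"))
rois={"top":{"bl":(310,170,50,70),"bm":(380,170,35,55),"bs":(425,255,30,38)},"scene":{"bl":(210,185,35,60),"bm":(155,180,30,50),"bs":(145,125,32,30)}}
tr={"top":{"tl":(95,205,62,88),"ts":(162,195,56,60),"tm":(228,175,60,75)},"scene":{"tl":(410,190,70,80),"ts":(345,200,65,65),"tm":(270,190,70,75)}}
for n in d:
    im=d[n]["color"]
    for k,(x,y,w,h) in rois[n].items():
        sub=im[y:y+h,x:x+w]
        for c in blobs(sub,(105,120,50),(130,255,255),40):
            c=c+np.array([x,y]); print(n,k,*[np.round(v,3) for v in rect(c,d[n],.018)])
        for c in blobs(sub,(5,90,80),(30,255,255),3,1):
            c=c+np.array([x,y]); print("   nozzle",cast(c.reshape(-1,2).mean(0),d[n]["mtx"],d[n]["R"],d[n]["t"],.013).round(3))
    for k,(x,y,w,h) in tr[n].items():
        sub=im[y:y+h,x:x+w]
        for c in blobs(sub,(0,0,135),(180,255,255),400,9):
            c=c+np.array([x,y]); print(n,k,*[np.round(v,3) for v in rect(c,d[n],.019)])
E
```

```text
top bl [ 0.603 -0.105] 94.26 25.064 32.676
   nozzle [[ 0.653 -0.073]]
top bm [ 0.621 -0.235] 68.681 25.402 5.179
   nozzle [[ 0.668 -0.232]]
top bs [ 0.45  -0.331] 45.232 24.826 -28.037
   nozzle [[ 0.481 -0.347]]
top tl [0.513 0.378] 178.657 140.378 0.497
top ts [0.567 0.225] 120.972 111.574 2.056
top tm [0.584 0.072] 158.72 122.473 0.352
scene bl [ 0.599 -0.106] 93.556 22.633 32.317
   nozzle [[ 0.649 -0.074]]
scene bm [ 0.616 -0.235] 70.245 24.062 5.218
   nozzle [[ 0.661 -0.231]]
scene bs [ 0.446 -0.329] 41.51 31.072 -27.158
   nozzle [[ 0.475 -0.345]]
scene tl [0.502 0.379] 154.341 93.539 -2.184
scene ts [0.558 0.233] 104.255 93.78 4.786
scene tm [0.584 0.076] 129.142 94.933 -6.558
```

```bash
python3 - <<'E'
import pickle
from h import *
d=pickle.load(open("c0.pkl","rb"))
tr={"top":{"tl":(95,205,62,88),"ts":(162,195,56,60),"tm":(228,175,60,75)},"scene":{"tl":(410,190,70,80),"ts":(345,200,65,65),"tm":(270,190,70,75)}}
for n in d:
    im=d[n]["color"]
    for k,(x,y,w,h) in tr[n].items():
      for lo in [(0,0,150),(0,0,165)]:
        sub=im[y:y+h,x:x+w]
        for c in blobs(sub,lo,(180,255,255),400,3):
            c=cv2.convexHull(c)+np.array([x,y]); print(n,k,lo[2],*[np.round(v,3) for v in rect(c,d[n],.019)])
      for c in blobs(sub,(85,30,130),(105,255,255),100,3):
            c=c+np.array([x,y]); print("   cav",*[np.round(v,3) for v in rect(c,d[n],.009)])
E
```

```text
top tl 150 [0.504 0.377] 156.846 94.425 -1.989
top tl 165 [0.505 0.377] 154.046 92.715 -2.014
top ts 150 [0.561 0.232] 105.182 94.249 4.79
top ts 165 [0.561 0.232] 103.433 92.539 4.698
top tm 150 [0.588 0.076] 130.976 94.603 -6.598
top tm 165 [0.588 0.076] 128.815 92.947 -6.476
   cav [0.589 0.077] 100.972 79.873 -6.716
scene tl 150 [0.503 0.379] 152.199 91.846 -2.143
scene tl 165 [0.503 0.379] 149.937 90.032 -2.225
   cav [0.5   0.378] 124.491 83.166 -1.894
scene ts 150 [0.558 0.233] 102.042 91.804 4.598
scene ts 165 [0.558 0.233] 100.089 90.425 4.633
   cav [0.556 0.233] 85.089 75.537 -85.46
scene tm 150 [0.585 0.076] 127.936 92.996 -6.561
scene tm 165 [0.585 0.076] 125.23 90.749 -6.573
   cav [0.582 0.076] 101.285 85.501 -5.654
```

```bash
cat >> h.py <<'E'
def plan(s,x,y,z,yaw):
    """units to go: first the turn az (all of it), then tool-axis shifts after that turn"""
    R=Ro.from_quat(s["eef_rot"]).as_matrix()
    psi=np.degrees(np.arctan2(R[1,0],R[0,0])); a=np.radians(yaw)
    Rt=np.array([[np.cos(a),np.sin(a),0],[np.sin(a),-np.cos(a),0],[0,0,-1]])
    d=Rt.T@(np.array([x,y,z])-s["ee_pos"])/.03
    rv=Ro.from_matrix(R.T@Rt).as_rotvec(degrees=True)/6
    print("pos",s["ee_pos"].round(4),"psi",psi.round(2),"turn",rv.round(2),"shift",d.round(2),"w",round(s["width"],4),"g",round(s["grip_force"],1),"F",s["ft_force"].round(1),"t",round(s["time"],2))
E
python3 -c "
from h import *;from bench import r
plan(r.read_state(),.454,-.333,.15,-27.6)"
```

```text
pos [ 0.1484 -0.6068  0.2328] psi 13.74 turn [-0.01  0.    6.89] shift [  4.8  -12.81   2.76] w 0.0869 g 0.0 F [ 0.2 -0.1 -0.3] t 0.1
```

```bash
python3 -m crank '[{"az":0.98,"claw":-1},{"az":0.98,"claw":-1},{"az":0.98,"claw":-1},{"az":0.98,"claw":-1},{"az":0.99,"claw":-1},{"az":0.99,"claw":-1},{"az":0.99,"claw":-1}]' 30
python3 -m crank '[{"dx":0.35,"dy":-0.9,"dz":0.2,"claw":-1},{"dx":0.35,"dy":-0.9,"dz":0.2,"claw":-1},{"dx":0.35,"dy":-0.9,"dz":0.2,"claw":-1},{"dx":0.35,"dy":-0.9,"dz":0.2,"claw":-1},{"dx":0.35,"dy":-0.9,"dz":0.2,"claw":-1},{"dx":0.35,"dy":-0.9,"dz":0.2,"claw":-1},{"dx":0.35,"dy":-0.9,"dz":0.2,"claw":-1}]'
python3 -m crank '[{"dx":0.35,"dy":-0.9,"dz":0.2,"claw":-1},{"dx":0.35,"dy":-0.9,"dz":0.2,"claw":-1},{"dx":0.35,"dy":-0.9,"dz":0.2,"claw":-1},{"dx":0.35,"dy":-0.9,"dz":0.2,"claw":-1},{"dx":0.35,"dy":-0.9,"dz":0.2,"claw":-1},{"dx":0.35,"dy":-0.9,"dz":0.2,"claw":-1},{"dx":0.35,"dy":-0.9,"dz":0.2,"claw":-1},{"claw":-1}]'
cat >> h.py <<'E'
def wristcam(r,z):
    s=r.read_state(); c=r.camera("wrist")
    T=np.eye(4);T[:3,:3]=Ro.from_quat(s["eef_rot"]).as_matrix();T[:3,3]=s["ee_pos"]
    M=np.linalg.inv(T@c["hand_eye"]); c["R"],c["t"]=M[:3,:3],M[:3,3]
    return s,c
E
python3 - <<'E'
from h import *;from bench import r
s,c=wristcam(r,0); plan(s,.454,-.333,.15,-27.6)
cv2.imwrite("pics/w1.png",c["color"][:,:,::-1]); print(c["hand_eye"])
for z in(.018,.026):
  for b in blobs(c["color"],(105,120,50),(130,255,255),500,25): print("blue",z,*[np.round(v,3) for v in rect(b,c,z)])
E
```

```text
pos [ 0.1484 -0.6068  0.2328] psi 13.74 turn [-0.01  0.    6.89] shift [  4.8  -12.81   2.76] w 0.0869 g 0.0 F [ 0.2 -0.1 -0.3] t 0.1
[[-5.58196087e-04 -9.62164531e-01 -2.72468538e-01  7.44087586e-02]
 [ 9.99999190e-01 -2.25433964e-04 -1.25258892e-03  6.90310923e-04]
 [ 1.14377296e-03 -2.72469016e-01  9.62163877e-01 -1.51288500e-01]
 [ 0.00000000e+00  0.00000000e+00  0.00000000e+00  1.00000000e+00]]
blue 0.018 [ 0.38  -0.773] 150.572 32.843 -89.967
blue 0.026 [ 0.377 -0.769] 147.282 32.126 -89.967invalid input at $[0]: expected keys claw, dx, dy, dz, ax, ay, az
invalid input at $[0]: expected keys claw, dx, dy, dz, ax, ay, az
invalid input at $[0]: expected keys claw, dx, dy, dz, ax, ay, az
```

View pics/w1.png

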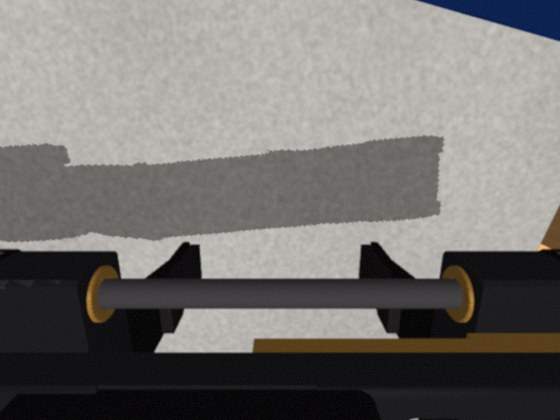

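The wrist view shows bare bench, because the rows were refused: every key is required. I'll resend them complete.

```bash
python3 -m crank '[{"claw":-1,"dx":0,"dy":0,"dz":0,"ax":0,"ay":0,"az":0.98},{"claw":-1,"dx":0,"dy":0,"dz":0,"ax":0,"ay":0,"az":0.98},{"claw":-1,"dx":0,"dy":0,"dz":0,"ax":0,"ay":0,"az":0.98},{"claw":-1,"dx":0,"dy":0,"dz":0,"ax":0,"ay":0,"az":0.98},{"claw":-1,"dx":0,"dy":0,"dz":0,"ax":0,"ay":0,"az":0.99},{"claw":-1,"dx":0,"dy":0,"dz":0,"ax":0,"ay":0,"az":0.99},{"claw":-1,"dx":0,"dy":0,"dz":0,"ax":0,"ay":0,"az":0.99}]' 30
python3 -m crank '[{"claw":-1,"dx":0.35,"dy":-0.9,"dz":0.2,"ax":0,"ay":0,"az":0},{"claw":-1,"dx":0.35,"dy":-0.9,"dz":0.2,"ax":0,"ay":0,"az":0},{"claw":-1,"dx":0.35,"dy":-0.9,"dz":0.2,"ax":0,"ay":0,"az":0},{"claw":-1,"dx":0.35,"dy":-0.9,"dz":0.2,"ax":0,"ay":0,"az":0},{"claw":-1,"dx":0.35,"dy":-0.9,"dz":0.2,"ax":0,"ay":0,"az":0},{"claw":-1,"dx":0.35,"dy":-0.9,"dz":0.2,"ax":0,"ay":0,"az":0},{"claw":-1,"dx":0.35,"dy":-0.9,"dz":0.2,"ax":0,"ay":0,"az":0}]'
python3 -m crank '[{"claw":-1,"dx":0.35,"dy":-0.9,"dz":0.2,"ax":0,"ay":0,"az":0},{"claw":-1,"dx":0.35,"dy":-0.9,"dz":0.2,"ax":0,"ay":0,"az":0},{"claw":-1,"dx":0.35,"dy":-0.9,"dz":0.2,"ax":0,"ay":0,"az":0},{"claw":-1,"dx":0.35,"dy":-0.9,"dz":0.2,"ax":0,"ay":0,"az":0},{"claw":-1,"dx":0.35,"dy":-0.9,"dz":0.2,"ax":0,"ay":0,"az":0},{"claw":-1,"dx":0.35,"dy":-0.9,"dz":0.2,"ax":0,"ay":0,"az":0},{"claw":-1,"dx":0.35,"dy":-0.9,"dz":0.2,"ax":0,"ay":0,"az":0},{"claw":-1,"dx":0,"dy":0,"dz":0,"ax":0,"ay":0,"az":0}]'
cat > look.py <<'E'
import sys
from h import *;from bench import r
n,x,y,z,yaw=sys.argv[1],*map(float,sys.argv[2:6])
s,c=wristcam(r,0); plan(s,x,y,z,yaw)
cv2.imwrite(f"pics/{n}.png",c["color"][:,:,::-1])
im=c["color"]
for b in blobs(im,(105,120,50),(130,255,255),500,41):
    bb=cv2.boundingRect(b); print("blue bbox",bb,[[np.round(v,4) for v in rect(b,c,z)] for z in (.018,.026)])
for b in blobs(im,(5,110,80),(28,255,255),80,3):
    print("nozzle",b.reshape(-1,2).mean(0).round(),cast(b.reshape(-1,2).mean(0),c["mtx"],c["R"],c["t"],.013).round(4))
E
python3 look.py w2 .454 -.333 .15 -27.6
```

```text
time: 0.73
ee_pos: [0.1484, -0.6069, 0.2332]
eef_rot: [0.971, -0.241, -0.0, -0.0]
ft_force: [-0.3, -0.3, -0.8]
width: 0.087
grip_force: 0.0
time: 1.32
ee_pos: [0.302, -0.4725, 0.1911]
eef_rot: [0.971, -0.239, -0.0, -0.0]
ft_force: [1.1, -0.3, 0.7]
width: 0.0873
grip_force: 0.0
time: 1.98
ee_pos: [0.458, -0.3343, 0.1482]
eef_rot: [0.972, -0.235, -0.0, -0.002]
ft_force: [0.3, 1.4, 0.2]
width: 0.0868
grip_force: 0.0
pos [ 0.458  -0.3343  0.1482] psi -27.16 turn [-0.03  0.01  0.07] shift [-0.14  0.02 -0.06] w 0.0868 g 0.0 F [0.3 1.4 0.2] t 1.98
blue bbox (268, 190, 27, 49) [[array([ 0.4489, -0.3309]), np.float64(45.8688), np.float64(23.5869), np.float64(-26.4967)], [array([ 0.4511, -0.332 ]), np.float64(44.565), np.float64(22.9165), np.float64(-26.4967)]]
blue bbox (0, 170, 39, 44) [[array([ 0.5719, -0.1287]), np.float64(40.8341), np.float64(33.3844), np.float64(-40.6418)], [array([ 0.5706, -0.1355]), np.float64(39.6734), np.float64(32.4354), np.float64(-40.6418)]]
blue bbox (40, 41, 86, 89) [[array([ 0.6202, -0.2365]), np.float64(75.1747), np.float64(30.2713), np.float64(5.1463)], [array([ 0.6175, -0.2403]), np.float64(73.0378), np.float64(29.4108), np.float64(5.1463)]]
nozzle [408. 344.] [[ 0.2608 -0.384 ]]
nozzle [461. 294.] [[ 0.2923 -0.4518]]
nozzle [ 99. 294.] [[ 0.4568 -0.1303]]
nozzle [138. 257.] [[ 0.4726 -0.1882]]
nozzle [105. 240.] [[ 0.5013 -0.1698]]
nozzle [280. 178.] [[ 0.4781 -0.345 ]]
nozzle [45. 34.] [[ 0.6684 -0.2307]]
```

View pics/w2.png

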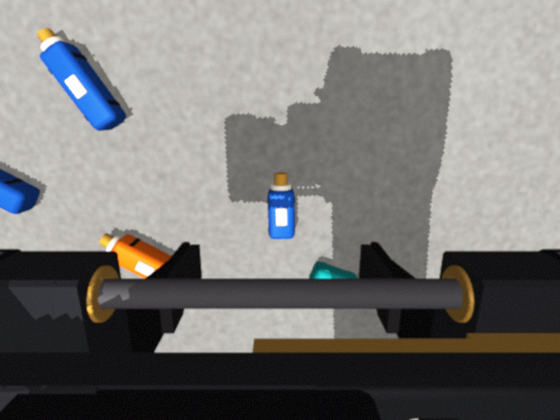

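The short handle sits centred between the fingers at (281,213), nozzle up, and the turquoise one is clear behind it. Descending.

```bash
python3 -m crank '[{"claw":-1,"dx":-0.1,"dy":0,"dz":0.9,"ax":0,"ay":0,"az":0},{"claw":-1,"dx":0,"dy":0,"dz":0.9,"ax":0,"ay":0,"az":0},{"claw":-1,"dx":0,"dy":0,"dz":0.9,"ax":0,"ay":0,"az":0},{"claw":-1,"dx":0,"dy":0,"dz":0.7,"ax":0,"ay":0,"az":0},{"claw":-1,"dx":0,"dy":0,"dz":0.5,"ax":0,"ay":0,"az":0},{"claw":-1,"dx":0,"dy":0,"dz":0.4,"ax":0,"ay":0,"az":0},{"claw":-1,"dx":0,"dy":0,"dz":0.12,"ax":0,"ay":0,"az":0},{"claw":-1,"dx":0,"dy":0,"dz":0,"ax":0,"ay":0,"az":0}]' 20
python3 -c "
from h import *;from bench import r
plan(r.read_state(),.455,-.334,.015,-27.2)"
```

```text
time: 2.7
ee_pos: [0.4505, -0.3391, 0.0164]
eef_rot: [0.971, -0.239, -0.001, -0.0]
ft_force: [-0.2, -0.3, -0.0]
width: 0.087
grip_force: 0.0
pos [ 0.4505 -0.3391  0.0164] psi -27.64 turn [ 0.    0.01 -0.07] shift [ 0.06 -0.22  0.05] w 0.087 g 0.0 F [-0.2 -0.3 -0. ] t 2.7
```

```bash
python3 -m crank '[{"claw":-1,"dx":0.06,"dy":-0.22,"dz":0.04,"ax":0,"ay":0,"az":0},{"claw":-1,"dx":0,"dy":0,"dz":0,"ax":0,"ay":0,"az":0},{"claw":0.9,"dx":0,"dy":0,"dz":0,"ax":0,"ay":0,"az":0},{"claw":0.9,"dx":0,"dy":0,"dz":0,"ax":0,"ay":0,"az":0},{"claw":0.9,"dx":0,"dy":0,"dz":0,"ax":0,"ay":0,"az":0},{"claw":0.9,"dx":0,"dy":0,"dz":0,"ax":0,"ay":0,"az":0},{"claw":0.9,"dx":0,"dy":0,"dz":0,"ax":0,"ay":0,"az":0},{"claw":0.9,"dx":0,"dy":0,"dz":0,"ax":0,"ay":0,"az":0}]' 20
python3 -c "
from h import *;from bench import r
plan(r.read_state(),.455,-.334,.015,-27.2)"
```

```text
time: 3.37
ee_pos: [0.4558, -0.334, 0.0158]
eef_rot: [0.971, -0.239, 0.0, 0.0]
ft_force: [1.4, 0.4, 0.9]
width: 0.0552
grip_force: 0.0
pos [ 0.4558 -0.334   0.0158] psi -27.61 turn [ 0.   -0.   -0.07] shift [-0.02  0.01  0.03] w 0.0552 g 0.0 F [1.4 0.4 0.9] t 3.37
```

```bash
python3 -m crank '[{"claw":0.9,"dx":0,"dy":0,"dz":0,"ax":0,"ay":0,"az":0},{"claw":0.9,"dx":0,"dy":0,"dz":0,"ax":0,"ay":0,"az":0},{"claw":0.9,"dx":0,"dy":0,"dz":0,"ax":0,"ay":0,"az":0},{"claw":0.9,"dx":0,"dy":0,"dz":0,"ax":0,"ay":0,"az":0},{"claw":0.9,"dx":0,"dy":0,"dz":0,"ax":0,"ay":0,"az":0},{"claw":0.9,"dx":0,"dy":0,"dz":0,"ax":0,"ay":0,"az":0},{"claw":0.9,"dx":0,"dy":0,"dz":0,"ax":0,"ay":0,"az":0},{"claw":0.9,"dx":0,"dy":0,"dz":0,"ax":0,"ay":0,"az":0}]'
python3 -m crank '[{"claw":0.9,"dx":0,"dy":0,"dz":-0.4,"ax":0,"ay":0,"az":0},{"claw":0.9,"dx":0,"dy":0,"dz":-0.8,"ax":0,"ay":0,"az":0},{"claw":0.9,"dx":0,"dy":0,"dz":-0.9,"ax":0,"ay":0,"az":0},{"claw":0.9,"dx":0,"dy":0,"dz":-0.9,"ax":0,"ay":0,"az":0},{"claw":0.9,"dx":0,"dy":0,"dz":-0.5,"ax":0,"ay":0,"az":0},{"claw":0.9,"dx":0,"dy":0,"dz":0,"ax":0,"ay":0,"az":0}]'
python3 -c "
from h import *;from bench import r
plan(r.read_state(),.56,.2325,.08,4.7)"
```

```text
time: 4.03
ee_pos: [0.4559, -0.3339, 0.0158]
eef_rot: [0.971, -0.239, 0.0, 0.0]
ft_force: [0.6, 0.0, 0.5]
width: 0.0241
grip_force: 19.9
time: 4.53
ee_pos: [0.4578, -0.335, 0.1257]
eef_rot: [0.971, -0.239, 0.003, 0.001]
ft_force: [-0.0, 0.6, 1.0]
width: 0.0236
grip_force: 19.9
pos [ 0.4578 -0.335   0.1257] psi -27.6 turn [ 0.03 -0.06 -5.38] shift [  4.95 -18.58   1.52] w 0.0236 g 19.9 F [-0.   0.6  1. ] t 4.53
```

```bash
python3 -m crank '[{"claw":0.9,"dx":0,"dy":0,"dz":0,"ax":0,"ay":0,"az":-0.9},{"claw":0.9,"dx":0,"dy":0,"dz":0,"ax":0,"ay":0,"az":-0.9},{"claw":0.9,"dx":0,"dy":0,"dz":0,"ax":0,"ay":0,"az":-0.9},{"claw":0.9,"dx":0,"dy":0,"dz":0,"ax":0,"ay":0,"az":-0.9},{"claw":0.9,"dx":0,"dy":0,"dz":0,"ax":0,"ay":0,"az":-0.9},{"claw":0.9,"dx":0,"dy":0,"dz":0,"ax":0,"ay":0,"az":-0.9},{"claw":0.9,"dx":0.1,"dy":-0.4,"dz":0,"ax":0,"ay":0,"az":0}]'
python3 -m crank '[{"claw":0.9,"dx":0.23,"dy":-0.88,"dz":0,"ax":0,"ay":0,"az":0},{"claw":0.9,"dx":0.23,"dy":-0.88,"dz":0,"ax":0,"ay":0,"az":0},{"claw":0.9,"dx":0.23,"dy":-0.88,"dz":0,"ax":0,"ay":0,"az":0},{"claw":0.9,"dx":0.23,"dy":-0.88,"dz":0,"ax":0,"ay":0,"az":0},{"claw":0.9,"dx":0.23,"dy":-0.88,"dz":0,"ax":0,"ay":0,"az":0},{"claw":0.9,"dx":0.23,"dy":-0.88,"dz":0,"ax":0,"ay":0,"az":0},{"claw":0.9,"dx":0.23,"dy":-0.88,"dz":0,"ax":0,"ay":0,"az":0},{"claw":0.9,"dx":0.23,"dy":-0.88,"dz":0,"ax":0,"ay":0,"az":0}]'
python3 -m crank '[{"claw":0.9,"dx":0.23,"dy":-0.88,"dz":0,"ax":0,"ay":0,"az":0},{"claw":0.9,"dx":0.23,"dy":-0.88,"dz":0,"ax":0,"ay":0,"az":0},{"claw":0.9,"dx":0.23,"dy":-0.88,"dz":0,"ax":0,"ay":0,"az":0},{"claw":0.9,"dx":0.23,"dy":-0.88,"dz":0,"ax":0,"ay":0,"az":0},{"claw":0.9,"dx":0.23,"dy":-0.88,"dz":0,"ax":0,"ay":0,"az":0},{"claw":0.9,"dx":0.23,"dy":-0.88,"dz":0,"ax":0,"ay":0,"az":0},{"claw":0.9,"dx":0.23,"dy":-0.88,"dz":0,"ax":0,"ay":0,"az":0},{"claw":0.9,"dx":0.23,"dy":-0.88,"dz":0,"ax":0,"ay":0,"az":0}]'
python3 -m crank '[{"claw":0.9,"dx":0.23,"dy":-0.88,"dz":0,"ax":0,"ay":0,"az":0},{"claw":0.9,"dx":0.23,"dy":-0.88,"dz":0,"ax":0,"ay":0,"az":0},{"claw":0.9,"dx":0.23,"dy":-0.88,"dz":0,"ax":0,"ay":0,"az":0},{"claw":0.9,"dx":0.23,"dy":-0.88,"dz":0,"ax":0,"ay":0,"az":0},{"claw":0.9,"dx":0.15,"dy":-0.5,"dz":0,"ax":0,"ay":0,"az":0},{"claw":0.9,"dx":0,"dy":0,"dz":0,"ax":0,"ay":0,"az":0},{"claw":0.9,"dx":0,"dy":0,"dz":0,"ax":0,"ay":0,"az":0}]'
python3 look.py w3 .56 .2325 .08 4.7
```

```text
time: 5.12
ee_pos: [0.4567, -0.3235, 0.1206]
eef_rot: [0.999, 0.043, -0.0, 0.0]
ft_force: [-0.7, -0.0, -0.6]
width: 0.024
grip_force: 19.9
time: 5.78
ee_pos: [0.4948, -0.1042, 0.1208]
eef_rot: [0.999, 0.04, -0.0, 0.0]
ft_force: [0.3, -0.5, 0.1]
width: 0.0239
grip_force: 19.9
time: 6.45
ee_pos: [0.5318, 0.1106, 0.1208]
eef_rot: [0.999, 0.04, -0.0, 0.0]
ft_force: [0.1, -0.1, -0.6]
width: 0.0237
grip_force: 19.9
time: 7.03
ee_pos: [0.5533, 0.2328, 0.1205]
eef_rot: [0.999, 0.042, -0.0, -0.0]
ft_force: [0.5, -0.8, -1.1]
width: 0.024
grip_force: 19.9
pos [0.5533 0.2328 0.1205] psi 4.79 turn [-0.    0.01  0.02] shift [0.22 0.03 1.35] w 0.024 g 19.9 F [ 0.5 -0.8 -1.1] t 7.03
blue bbox (256, 238, 49, 90) [[array([0.488 , 0.2267]), np.float64(86.5019), np.float64(41.7024), np.float64(5.9366)], [array([0.4924, 0.227 ]), np.float64(83.7744), np.float64(40.3875), np.float64(5.9366)]]
nozzle [212. 346.] [[0.4152 0.2854]]
nozzle [167. 346.] [[0.4119 0.3282]]
nozzle [274. 344.] [[0.4223 0.227 ]]
nozzle [438. 343.] [[0.4369 0.0729]]
nozzle [354. 343.] [[0.4298 0.1517]]
nozzle [344. 296.] [[0.4789 0.1683]]
nozzle [217. 295.] [[0.4705 0.2827]]
nozzle [279. 223.] [[0.5429 0.2322]]
```

View pics/w3.png

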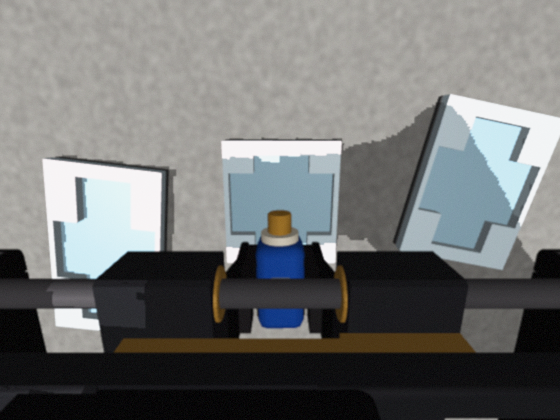

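The handle is level in the grip at column 280, over the short tray (columns 222–341). Next I'll check its lengthwise offset in the hand and the tray's far edge.

```bash
python3 - <<'E'
from h import *;from bench import r
s,c=wristcam(r,0);a=(c["mtx"],c["R"],c["t"])
print("nozzle tip/base at held height",cast([[279,212],[279,235]],*a,.1177).round(4), "TCP",s["ee_pos"].round(4))
print("tray far corners",cast([[222,140],[341,140]],*a,.019).round(4))
E
```

```text
nozzle tip/base at held height [[0.5834 0.2336]
 [0.5713 0.2327]] TCP [0.5537 0.2313 0.1205]
tray far corners [[0.6085 0.2799]
 [0.616  0.1888]]
```

```bash
python3 -m crank '[{"claw":0.9,"dx":0.22,"dy":0,"dz":0.5,"ax":0,"ay":0,"az":0},{"claw":0.9,"dx":0,"dy":0,"dz":0.6,"ax":0,"ay":0,"az":0},{"claw":0.9,"dx":0,"dy":0,"dz":0.6,"ax":0,"ay":0,"az":0},{"claw":0.9,"dx":0,"dy":0,"dz":0.4,"ax":0,"ay":0,"az":0},{"claw":0.9,"dx":0,"dy":0,"dz":0.2,"ax":0,"ay":0,"az":0},{"claw":0.9,"dx":0,"dy":0,"dz":0,"ax":0,"ay":0,"az":0},{"claw":0.9,"dx":0,"dy":0,"dz":0,"ax":0,"ay":0,"az":0}]'
python3 -c "
from h import *;from bench import r
plan(r.read_state(),.5605,.232,.0255,4.7)"
```

```text
time: 7.72
ee_pos: [0.5612, 0.2317, 0.0522]
eef_rot: [0.999, 0.042, 0.0, 0.0]
ft_force: [0.2, 0.1, 0.0]
width: 0.0236
grip_force: 19.9
pos [0.5612 0.2317 0.0522] psi 4.76 turn [ 0.   -0.    0.01] shift [-0.02 -0.01  0.89] w 0.0236 g 19.9 F [0.2 0.1 0. ] t 7.72
```

```bash
python3 -m crank '[{"claw":0.9,"dx":0,"dy":0,"dz":0.3,"ax":0,"ay":0,"az":0},{"claw":0.9,"dx":0,"dy":0,"dz":0.25,"ax":0,"ay":0,"az":0},{"claw":0.9,"dx":0,"dy":0,"dz":0.15,"ax":0,"ay":0,"az":0},{"claw":0.9,"dx":0,"dy":0,"dz":0.1,"ax":0,"ay":0,"az":0},{"claw":0.9,"dx":0,"dy":0,"dz":0.05,"ax":0,"ay":0,"az":0},{"claw":0.9,"dx":0,"dy":0,"dz":0,"ax":0,"ay":0,"az":0},{"claw":0.9,"dx":0,"dy":0,"dz":0,"ax":0,"ay":0,"az":0}]'
python3 -m crank '[{"claw":0.9,"dx":0,"dy":0,"dz":0.03,"ax":0,"ay":0,"az":0},{"claw":0.9,"dx":0,"dy":0,"dz":0,"ax":0,"ay":0,"az":0}]'
```

```text
time: 8.3
ee_pos: [0.5611, 0.232, 0.0263]
eef_rot: [0.999, 0.042, 0.0, -0.0]
ft_force: [-0.3, 0.8, -1.0]
width: 0.0241
grip_force: 19.9
time: 8.47
ee_pos: [0.5611, 0.232, 0.0255]
eef_rot: [0.999, 0.042, 0.0, -0.0]
ft_force: [0.3, -0.6, 0.0]
width: 0.0239
grip_force: 19.9
```

```bash
python3 -m crank '[{"claw":0.9,"dx":0,"dy":0,"dz":0.03,"ax":0,"ay":0,"az":0},{"claw":0.9,"dx":0,"dy":0,"dz":0,"ax":0,"ay":0,"az":0}]'
python3 -m crank '[{"claw":0.9,"dx":0,"dy":0,"dz":0.03,"ax":0,"ay":0,"az":0},{"claw":0.9,"dx":0,"dy":0,"dz":0,"ax":0,"ay":0,"az":0}]'
```

```text
time: 8.63
ee_pos: [0.5612, 0.232, 0.0248]
eef_rot: [0.999, 0.042, 0.0, 0.0]
ft_force: [0.6, -1.4, 3.0]
width: 0.0241
grip_force: 19.9
time: 8.8
ee_pos: [0.5613, 0.232, 0.0247]
eef_rot: [0.999, 0.042, 0.0, 0.0]
ft_force: [-4.5, -2.7, 11.7]
width: 0.0243
grip_force: 19.9
```

Contact with the floor felt. Open to about 43 mm, so the fingers stay inside the recess, then rise.

```bash
python3 -m crank '[{"claw":0.9,"dx":0,"dy":0,"dz":-0.03,"ax":0,"ay":0,"az":0},{"claw":0,"dx":0,"dy":0,"dz":0,"ax":0,"ay":0,"az":0},{"claw":0,"dx":0,"dy":0,"dz":0,"ax":0,"ay":0,"az":0},{"claw":0,"dx":0,"dy":0,"dz":0,"ax":0,"ay":0,"az":0},{"claw":0,"dx":0,"dy":0,"dz":0,"ax":0,"ay":0,"az":0},{"claw":0,"dx":0,"dy":0,"dz":0,"ax":0,"ay":0,"az":0}]'
python3 -m crank '[{"claw":0,"dx":0,"dy":0,"dz":-0.3,"ax":0,"ay":0,"az":0},{"claw":0,"dx":0,"dy":0,"dz":-0.6,"ax":0,"ay":0,"az":0},{"claw":-1,"dx":0,"dy":0,"dz":-0.9,"ax":0,"ay":0,"az":0},{"claw":-1,"dx":0,"dy":0,"dz":-0.9,"ax":0,"ay":0,"az":0},{"claw":-1,"dx":0,"dy":0,"dz":-0.9,"ax":0,"ay":0,"az":0},{"claw":-1,"dx":0,"dy":0,"dz":-0.4,"ax":0,"ay":0,"az":0},{"claw":-1,"dx":0,"dy":0,"dz":0,"ax":0,"ay":0,"az":0}]'
python3 look.py w4 .6255 -.2344 .15 5.2
```

```text
time: 9.3
ee_pos: [0.5609, 0.2319, 0.0243]
eef_rot: [0.999, 0.042, -0.0, 0.0]
ft_force: [0.3, -0.3, -0.0]
width: 0.0423
grip_force: 0.0
time: 9.88
ee_pos: [0.5625, 0.2329, 0.1482]
eef_rot: [0.999, 0.042, 0.003, -0.001]
ft_force: [0.5, 1.1, 0.2]
width: 0.0691
grip_force: 0.0
pos [0.5625 0.2329 0.1482] psi 4.8 turn [-0.01 -0.05 -0.07] shift [ 0.68 15.7  -0.06] w 0.0691 g 0.0 F [0.5 1.1 0.2] t 9.88
blue bbox (268, 192, 27, 51) [[array([0.5508, 0.2307]), np.float64(47.8843), np.float64(23.9092), np.float64(5.4412)], [array([0.5532, 0.2309]), np.float64(46.5255), np.float64(23.2308), np.float64(5.4412)]]
nozzle [387. 344.] [[0.4214 0.1084]]
nozzle [432. 296.] [[0.4801 0.0736]]
nozzle [132. 295.] [[0.4565 0.3721]]
nozzle [280. 181.] [[0.5837 0.2339]]
```

View pics/w4.png

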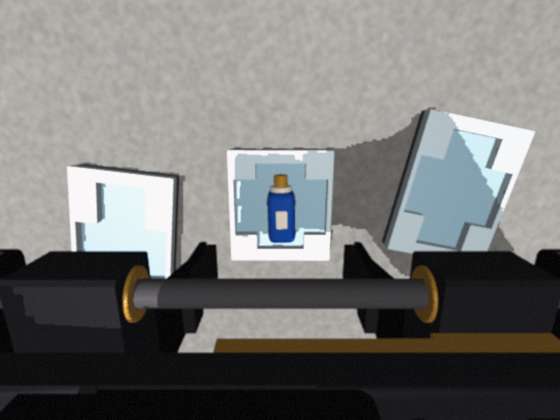

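The short handle lies centred in its channel (handle columns 268–295, channel about 258–304, nozzle tip at row 175). On to the medium handle.

```bash
python3 -m crank '[{"claw":-1,"dx":0.04,"dy":0.5,"dz":0,"ax":0,"ay":0,"az":-0.07},{"claw":-1,"dx":0.04,"dy":0.87,"dz":0,"ax":0,"ay":0,"az":0},{"claw":-1,"dx":0.04,"dy":0.87,"dz":0,"ax":0,"ay":0,"az":0},{"claw":-1,"dx":0.04,"dy":0.87,"dz":0,"ax":0,"ay":0,"az":0},{"claw":-1,"dx":0.04,"dy":0.87,"dz":0,"ax":0,"ay":0,"az":0},{"claw":-1,"dx":0.04,"dy":0.87,"dz":0,"ax":0,"ay":0,"az":0},{"claw":-1,"dx":0.04,"dy":0.87,"dz":0,"ax":0,"ay":0,"az":0},{"claw":-1,"dx":0.04,"dy":0.87,"dz":0,"ax":0,"ay":0,"az":0}]'
python3 -m crank '[{"claw":-1,"dx":0.04,"dy":0.87,"dz":0,"ax":0,"ay":0,"az":0},{"claw":-1,"dx":0.04,"dy":0.87,"dz":0,"ax":0,"ay":0,"az":0},{"claw":-1,"dx":0.04,"dy":0.87,"dz":0,"ax":0,"ay":0,"az":0},{"claw":-1,"dx":0.04,"dy":0.87,"dz":0,"ax":0,"ay":0,"az":0},{"claw":-1,"dx":0.04,"dy":0.87,"dz":0,"ax":0,"ay":0,"az":0},{"claw":-1,"dx":0.04,"dy":0.87,"dz":0,"ax":0,"ay":0,"az":0},{"claw":-1,"dx":0.04,"dy":0.87,"dz":0,"ax":0,"ay":0,"az":0},{"claw":-1,"dx":0.04,"dy":0.87,"dz":0,"ax":0,"ay":0,"az":0}]'
python3 -m crank '[{"claw":-1,"dx":0.04,"dy":0.87,"dz":0,"ax":0,"ay":0,"az":0},{"claw":-1,"dx":0,"dy":0.41,"dz":0,"ax":0,"ay":0,"az":0},{"claw":-1,"dx":0,"dy":0,"dz":0,"ax":0,"ay":0,"az":0},{"claw":-1,"dx":0,"dy":0,"dz":0,"ax":0,"ay":0,"az":0},{"claw":-1,"dx":0,"dy":0,"dz":0,"ax":0,"ay":0,"az":0}]'
python3 look.py w5 .6255 -.2344 .016 5.2
```

```text
time: 10.6
ee_pos: [0.5876, 0.0344, 0.1428]
eef_rot: [0.999, 0.046, -0.001, 0.0]
ft_force: [-0.4, -0.4, -0.7]
width: 0.0868
grip_force: 0.0
time: 11.27
ee_pos: [0.6161, -0.1724, 0.1426]
eef_rot: [0.999, 0.046, -0.001, -0.0]
ft_force: [0.4, 0.2, -0.1]
width: 0.0871
grip_force: 0.0
time: 11.68
ee_pos: [0.6216, -0.2072, 0.1439]
eef_rot: [0.999, 0.046, -0.0, -0.001]
ft_force: [0.1, 0.8, 1.0]
width: 0.0869
grip_force: 0.0
pos [ 0.6216 -0.2072  0.1439] psi 5.33 turn [-0.01  0.01  0.02] shift [0.05 0.92 4.26] w 0.0869 g 0.0 F [0.1 0.8 1. ] t 11.68
blue bbox (297, 170, 29, 78) [[array([ 0.6201, -0.2351]), np.float64(71.4234), np.float64(24.3629), np.float64(5.1588)], [array([ 0.6223, -0.2342]), np.float64(69.3614), np.float64(23.6595), np.float64(5.1588)]]
blue bbox (123, 162, 80, 93) [[array([ 0.606, -0.104]), np.float64(91.5291), np.float64(30.7395), np.float64(32.2798)], [array([ 0.6086, -0.1068]), np.float64(88.8867), np.float64(29.8521), np.float64(32.2799)]]
nozzle [392. 343.] [[ 0.4847 -0.3359]]
nozzle [233. 318.] [[ 0.4991 -0.1714]]
nozzle [461. 293.] [[ 0.5483 -0.3927]]
nozzle [ 99. 294.] [[ 0.5139 -0.0386]]
nozzle [312. 159.] [[ 0.6647 -0.2312]]
nozzle [129. 156.] [[ 0.6525 -0.0726]]
```

```bash
python3 -m crank '[{"claw":-1,"dx":0.1,"dy":0.6,"dz":0.1,"ax":0,"ay":0,"az":0},{"claw":-1,"dx":0.05,"dy":0.32,"dz":0.5,"ax":0,"ay":0,"az":0},{"claw":-1,"dx":0,"dy":0,"dz":0.8,"ax":0,"ay":0,"az":0},{"claw":-1,"dx":0,"dy":0,"dz":0.8,"ax":0,"ay":0,"az":0},{"claw":-1,"dx":0,"dy":0,"dz":0.4,"ax":0,"ay":0,"az":0},{"claw":-1,"dx":0,"dy":0,"dz":0,"ax":0,"ay":0,"az":0},{"claw":-1,"dx":0,"dy":0,"dz":0,"ax":0,"ay":0,"az":0}]'
python3 -c "
from h import *;from bench import r
plan(r.read_state(),.627,-.2346,.016,5.2)"
```

```text
time: 12.32
ee_pos: [0.6285, -0.2357, 0.066]
eef_rot: [0.999, 0.046, -0.001, -0.0]
ft_force: [0.1, -0.6, 0.2]
width: 0.0869
grip_force: 0.0
pos [ 0.6285 -0.2357  0.066 ] psi 5.26 turn [-0.01  0.01  0.01] shift [-0.05 -0.04  1.67] w 0.0869 g 0.0 F [ 0.1 -0.6  0.2] t 12.32
```

```bash
python3 -m crank '[{"claw":-1,"dx":-0.04,"dy":-0.04,"dz":0.6,"ax":0,"ay":0,"az":0},{"claw":-0.5,"dx":0,"dy":0,"dz":0.6,"ax":0,"ay":0,"az":0},{"claw":-0.3,"dx":0,"dy":0,"dz":0.35,"ax":0,"ay":0,"az":0},{"claw":0,"dx":0,"dy":0,"dz":0.1,"ax":0,"ay":0,"az":0},{"claw":0.1,"dx":0,"dy":0,"dz":0,"ax":0,"ay":0,"az":0},{"claw":0.1,"dx":0,"dy":0,"dz":0,"ax":0,"ay":0,"az":0},{"claw":0.1,"dx":0,"dy":0,"dz":0,"ax":0,"ay":0,"az":0}]'
python3 -m crank '[{"claw":0.9,"dx":0,"dy":0,"dz":0,"ax":0,"ay":0,"az":0},{"claw":0.9,"dx":0,"dy":0,"dz":0,"ax":0,"ay":0,"az":0},{"claw":0.9,"dx":0,"dy":0,"dz":0,"ax":0,"ay":0,"az":0},{"claw":0.9,"dx":0,"dy":0,"dz":0,"ax":0,"ay":0,"az":0},{"claw":0.9,"dx":0,"dy":0,"dz":0,"ax":0,"ay":0,"az":0},{"claw":0.9,"dx":0,"dy":0,"dz":0,"ax":0,"ay":0,"az":0},{"claw":0.9,"dx":0,"dy":0,"dz":0,"ax":0,"ay":0,"az":0},{"claw":0.9,"dx":0,"dy":0,"dz":0,"ax":0,"ay":0,"az":0}]'
python3 -m crank '[{"claw":0.9,"dx":0,"dy":0,"dz":0,"ax":0,"ay":0,"az":0},{"claw":0.9,"dx":0,"dy":0,"dz":0,"ax":0,"ay":0,"az":0},{"claw":0.9,"dx":0,"dy":0,"dz":0,"ax":0,"ay":0,"az":0}]'
```

```text
time: 12.9
ee_pos: [0.6282, -0.2355, 0.0184]
eef_rot: [0.999, 0.046, 0.001, 0.0]
ft_force: [-0.0, -0.2, 0.1]
width: 0.0549
grip_force: 0.0
time: 13.57
ee_pos: [0.6274, -0.2353, 0.0171]
eef_rot: [0.999, 0.046, 0.0, 0.0]
ft_force: [-0.4, -0.4, 2.0]
width: 0.0237
grip_force: 20.0
time: 13.82
ee_pos: [0.6274, -0.2353, 0.0171]
eef_rot: [0.999, 0.046, 0.0, 0.0]
ft_force: [-1.6, 0.6, 3.2]
width: 0.0241
grip_force: 20.0
```

```bash
python3 -m crank '[{"claw":0.9,"dx":0,"dy":0,"dz":-0.4,"ax":0,"ay":0,"az":0},{"claw":0.9,"dx":0,"dy":0,"dz":-0.8,"ax":0,"ay":0,"az":0},{"claw":0.9,"dx":0,"dy":0,"dz":-0.9,"ax":0,"ay":0,"az":0},{"claw":0.9,"dx":0,"dy":0,"dz":-0.9,"ax":0,"ay":0,"az":0},{"claw":0.9,"dx":0,"dy":0,"dz":-0.5,"ax":0,"ay":0,"az":0.6},{"claw":0.9,"dx":0,"dy":0,"dz":0,"ax":0,"ay":0,"az":0.8},{"claw":0.9,"dx":0,"dy":0,"dz":0,"ax":0,"ay":0,"az":0.56},{"claw":0.9,"dx":0,"dy":0,"dz":0,"ax":0,"ay":0,"az":0}]'
python3 -c "
from h import *;from bench import r
plan(r.read_state(),.5865,.076,.06,-6.55)"
```

```text
time: 14.48
ee_pos: [0.6275, -0.2353, 0.123]
eef_rot: [0.998, -0.058, 0.0, 0.0]
ft_force: [0.3, -0.5, -0.2]
width: 0.0235
grip_force: 20.0
pos [ 0.6275 -0.2353  0.123 ] psi -6.7 turn [ 0.   -0.01 -0.02] shift [ -2.54 -10.15   2.1 ] w 0.0235 g 20.0 F [ 0.3 -0.5 -0.2] t 14.48
```

```bash
python3 -m crank '[{"claw":0.9,"dx":-0.2,"dy":-0.8,"dz":0,"ax":0,"ay":0,"az":0},{"claw":0.9,"dx":-0.2,"dy":-0.8,"dz":0,"ax":0,"ay":0,"az":0},{"claw":0.9,"dx":-0.2,"dy":-0.8,"dz":0,"ax":0,"ay":0,"az":0},{"claw":0.9,"dx":-0.2,"dy":-0.8,"dz":0,"ax":0,"ay":0,"az":0},{"claw":0.9,"dx":-0.2,"dy":-0.8,"dz":0,"ax":0,"ay":0,"az":0},{"claw":0.9,"dx":-0.2,"dy":-0.8,"dz":0,"ax":0,"ay":0,"az":0},{"claw":0.9,"dx":-0.2,"dy":-0.8,"dz":0,"ax":0,"ay":0,"az":0},{"claw":0.9,"dx":-0.2,"dy":-0.8,"dz":0,"ax":0,"ay":0,"az":0}]'
python3 -m crank '[{"claw":0.9,"dx":-0.2,"dy":-0.8,"dz":0,"ax":0,"ay":0,"az":0},{"claw":0.9,"dx":-0.2,"dy":-0.8,"dz":0,"ax":0,"ay":0,"az":0},{"claw":0.9,"dx":-0.2,"dy":-0.8,"dz":0,"ax":0,"ay":0,"az":0},{"claw":0.9,"dx":-0.2,"dy":-0.8,"dz":0,"ax":0,"ay":0,"az":0},{"claw":0.9,"dx":-0.14,"dy":-0.5,"dz":0,"ax":0,"ay":0,"az":0},{"claw":0.9,"dx":0,"dy":0,"dz":0,"ax":0,"ay":0,"az":0},{"claw":0.9,"dx":0,"dy":0,"dz":0,"ax":0,"ay":0,"az":0}]'
python3 look.py w6 .5865 .076 .06 -6.55
```

```text
time: 15.15
ee_pos: [0.6011, -0.0379, 0.1221]
eef_rot: [0.998, -0.056, -0.0, 0.0]
ft_force: [-0.4, 0.1, -0.4]
width: 0.0237
grip_force: 20.0
time: 15.73
ee_pos: [0.5859, 0.0753, 0.1221]
eef_rot: [0.998, -0.055, -0.0, 0.0]
ft_force: [1.0, -0.7, -0.5]
width: 0.0243
grip_force: 20.0
pos [0.5859 0.0753 0.1221] psi -6.32 turn [0.   0.   0.04] shift [ 0.02 -0.03  2.07] w 0.0243 g 20.0 F [ 1.  -0.7 -0.5] t 15.73
blue bbox (76, 240, 44, 40) [[array([0.5606, 0.2356]), np.float64(40.4486), np.float64(26.7754), np.float64(-74.1046)], [array([0.5638, 0.2303]), np.float64(39.1817), np.float64(25.9368), np.float64(-74.1047)]]
blue bbox (256, 215, 49, 124) [[array([0.5244, 0.0816]), np.float64(119.2511), np.float64(42.0182), np.float64(-6.2925)], [array([0.5286, 0.0811]), np.float64(115.5161), np.float64(40.7022), np.float64(-6.2925)]]
blue bbox (452, 112, 108, 108) [[array([ 0.5994, -0.1064]), np.float64(115.6387), np.float64(38.9385), np.float64(40.1415)], [array([ 0.6013, -0.101 ]), np.float64(112.0168), np.float64(37.7189), np.float64(40.1415)]]
nozzle [294. 344.] [[0.453  0.0759]]
nozzle [485. 274.] [[ 0.5074 -0.0997]]
nozzle [342. 294.] [[0.5018 0.0274]]
nozzle [218. 294.] [[0.514  0.1397]]
nozzle [ 89. 235.] [[0.5824 0.2406]]
nozzle [280. 197.] [[0.5975 0.0735]]
nozzle [462. 109.] [[ 0.6515 -0.0737]]
```

View pics/w6.png

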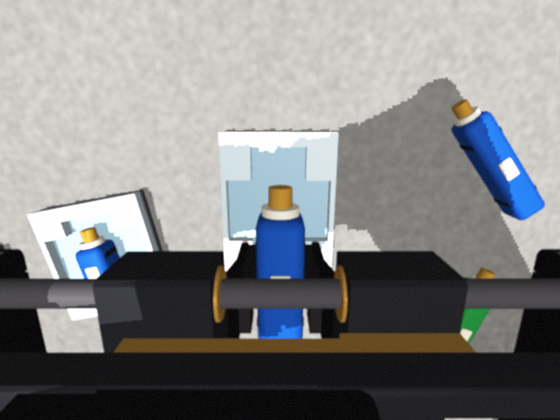

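The medium handle is straight in the grip (column 280) over its tray (columns 219–338, far edge at row 131).

```bash
python3 - <<'E'
from h import *;from bench import r
s,c=wristcam(r,0);a=(c["mtx"],c["R"],c["t"])
R=Ro.from_quat(s["eef_rot"]).as_matrix()
t=cast([[280,186],[280,209]],*a,.119)
print("tip,base along tool x from TCP",(t-s["ee_pos"][:2])@R[:2,:2], "TCP",s["ee_pos"].round(4))
f=cast([[219.5,131],[338,131]],*a,.019);print("tray centre from far edge",f.mean(0)-.0635*np.array([np.cos(np.radians(6.55)),-np.sin(np.radians(6.55))]),f)
E
python3 -m crank '[{"claw":0.9,"dx":0.02,"dy":-0.02,"dz":0.5,"ax":0,"ay":0,"az":0.03},{"claw":0.9,"dx":0,"dy":0,"dz":0.6,"ax":0,"ay":0,"az":0},{"claw":0.9,"dx":0,"dy":0,"dz":0.6,"ax":0,"ay":0,"az":0},{"claw":0.9,"dx":0,"dy":0,"dz":0.4,"ax":0,"ay":0,"az":0},{"claw":0.9,"dx":0,"dy":0,"dz":0.1,"ax":0,"ay":0,"az":0},{"claw":0.9,"dx":0,"dy":0,"dz":0,"ax":0,"ay":0,"az":0},{"claw":0.9,"dx":0,"dy":0,"dz":0,"ax":0,"ay":0,"az":0}]'
python3 -c "
from h import *;from bench import r
plan(r.read_state(),.5865,.076,.0268,-6.55)"
```

```text
tip,base along tool x from TCP [[0.04295709 0.00067125]
 [0.03131265 0.0006664 ]] TCP [0.5862 0.0739 0.122 ]
tray centre from far edge [0.58808209 0.07411882] [[0.65629836 0.11202307]
 [0.64603685 0.02172765]]
time: 16.42
ee_pos: [0.5873, 0.0747, 0.0567]
eef_rot: [0.998, -0.059, 0.0, -0.0]
ft_force: [-0.8, 0.7, -0.4]
width: 0.0236
grip_force: 20.0
pos [0.5873 0.0747 0.0567] psi -6.74 turn [-0.   -0.01 -0.03] shift [-0.03 -0.04  1.  ] w 0.0236 g 20.0 F [-0.8  0.7 -0.4] t 16.42
```

```bash
python3 -m crank '[{"claw":0.9,"dx":0,"dy":-0.02,"dz":0.3,"ax":0,"ay":0,"az":-0.03},{"claw":0.9,"dx":0,"dy":0,"dz":0.3,"ax":0,"ay":0,"az":0},{"claw":0.9,"dx":0,"dy":0,"dz":0.2,"ax":0,"ay":0,"az":0},{"claw":0.9,"dx":0,"dy":0,"dz":0.12,"ax":0,"ay":0,"az":0},{"claw":0.9,"dx":0,"dy":0,"dz":0.05,"ax":0,"ay":0,"az":0},{"claw":0.9,"dx":0,"dy":0,"dz":0,"ax":0,"ay":0,"az":0},{"claw":0.9,"dx":0,"dy":0,"dz":0,"ax":0,"ay":0,"az":0}]'
python3 -m crank '[{"claw":0.9,"dx":0,"dy":0,"dz":0.02,"ax":0,"ay":0,"az":0},{"claw":0.9,"dx":0,"dy":0,"dz":0,"ax":0,"ay":0,"az":0}]'
```

```text
time: 17.0
ee_pos: [0.587, 0.0756, 0.0269]
eef_rot: [0.998, -0.057, 0.0, -0.0]
ft_force: [-0.2, -0.2, -1.1]
width: 0.0237
grip_force: 20.0
time: 17.17
ee_pos: [0.5871, 0.0756, 0.0263]
eef_rot: [0.998, -0.057, 0.0, -0.0]
ft_force: [-0.1, -0.4, -0.5]
width: 0.0238
grip_force: 20.0
```

```bash
python3 -m crank '[{"claw":0.9,"dx":0,"dy":0,"dz":0.02,"ax":0,"ay":0,"az":0},{"claw":0.9,"dx":0,"dy":0,"dz":0,"ax":0,"ay":0,"az":0}]'
python3 -m crank '[{"claw":0.9,"dx":0,"dy":0,"dz":0.015,"ax":0,"ay":0,"az":0},{"claw":0.9,"dx":0,"dy":0,"dz":0,"ax":0,"ay":0,"az":0}]'
```

```text
time: 17.33
ee_pos: [0.5871, 0.0756, 0.026]
eef_rot: [0.998, -0.057, 0.0, 0.0]
ft_force: [-1.4, 0.7, 3.3]
width: 0.0238
grip_force: 20.0
time: 17.5
ee_pos: [0.5871, 0.0755, 0.026]
eef_rot: [0.998, -0.057, 0.0, 0.0]
ft_force: [-4.1, -0.4, 8.6]
width: 0.0236
grip_force: 20.0
```

```bash
python3 -m crank '[{"claw":0.9,"dx":0,"dy":0,"dz":-0.02,"ax":0,"ay":0,"az":0},{"claw":0,"dx":0,"dy":0,"dz":0,"ax":0,"ay":0,"az":0},{"claw":0,"dx":0,"dy":0,"dz":0,"ax":0,"ay":0,"az":0},{"claw":0,"dx":0,"dy":0,"dz":0,"ax":0,"ay":0,"az":0},{"claw":0,"dx":0,"dy":0,"dz":0,"ax":0,"ay":0,"az":0},{"claw":0,"dx":0,"dy":0,"dz":0,"ax":0,"ay":0,"az":0}]'
python3 -m crank '[{"claw":0,"dx":0,"dy":0,"dz":-0.3,"ax":0,"ay":0,"az":0},{"claw":0,"dx":0,"dy":0,"dz":-0.6,"ax":0,"ay":0,"az":0},{"claw":-1,"dx":0,"dy":0,"dz":-0.9,"ax":0,"ay":0,"az":0},{"claw":-1,"dx":0,"dy":0,"dz":-0.9,"ax":0,"ay":0,"az":0},{"claw":-1,"dx":0,"dy":0,"dz":-0.9,"ax":0,"ay":0,"az":0},{"claw":-1,"dx":0,"dy":0,"dz":-0.4,"ax":0,"ay":0,"az":0},{"claw":-1,"dx":0,"dy":0,"dz":0,"ax":0,"ay":0,"az":0}]'
python3 look.py w7 .607 -.102 .14 32.4
```

```text
time: 18.0
ee_pos: [0.5869, 0.0755, 0.0257]
eef_rot: [0.998, -0.057, -0.0, 0.0]
ft_force: [0.5, 0.3, 0.0]
width: 0.0423
grip_force: 0.0
time: 18.58
ee_pos: [0.5886, 0.076, 0.1496]
eef_rot: [0.998, -0.057, 0.003, -0.0]
ft_force: [-0.0, -0.3, 0.7]
width: 0.0689
grip_force: 0.0
pos [0.5886 0.076  0.1496] psi -6.54 turn [ 0.01 -0.05 -6.49] shift [-2.66  5.34  0.32] w 0.0689 g 0.0 F [-0.  -0.3  0.7] t 18.58
blue bbox (268, 178, 27, 77) [[array([0.5766, 0.0759]), np.float64(72.9726), np.float64(24.2563), np.float64(-7.1327)], [array([0.579 , 0.0756]), np.float64(70.9117), np.float64(23.5713), np.float64(-7.1327)]]
blue bbox (437, 116, 84, 97) [[array([ 0.603 , -0.1026]), np.float64(101.0632), np.float64(29.2963), np.float64(32.4295)], [array([ 0.6047, -0.0978]), np.float64(98.2089), np.float64(28.4689), np.float64(32.4295)]]
nozzle [387. 344.] [[ 0.4244 -0.0189]]
nozzle [431. 296.] [[ 0.4762 -0.0641]]
nozzle [133. 294.] [[0.5124 0.2331]]
nozzle [108. 229.] [[0.5826 0.2401]]
nozzle [281. 166.] [[0.6228 0.0712]]
nozzle [445. 113.] [[ 0.6515 -0.0736]]
```

View pics/w7.png

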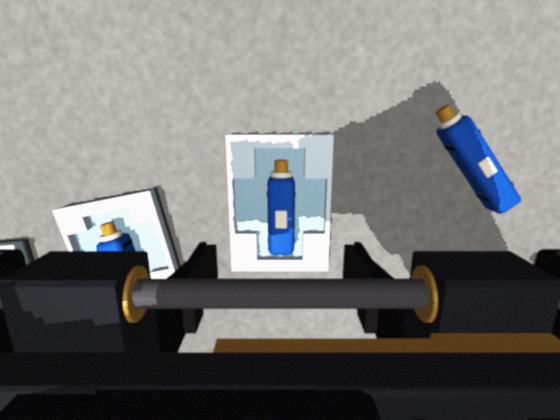

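The medium handle is centred in its tray (columns 268–295 in channel 256–304). Next, the long handle.

```bash
python3 -m crank '[{"claw":-1,"dx":0,"dy":0,"dz":0,"ax":0,"ay":0,"az":-0.81},{"claw":-1,"dx":0,"dy":0,"dz":0,"ax":0,"ay":0,"az":-0.81},{"claw":-1,"dx":0,"dy":0,"dz":0,"ax":0,"ay":0,"az":-0.81},{"claw":-1,"dx":0,"dy":0,"dz":0,"ax":0,"ay":0,"az":-0.81},{"claw":-1,"dx":0,"dy":0,"dz":0,"ax":0,"ay":0,"az":-0.81},{"claw":-1,"dx":0,"dy":0,"dz":0,"ax":0,"ay":0,"az":-0.81},{"claw":-1,"dx":0,"dy":0,"dz":0,"ax":0,"ay":0,"az":-0.81},{"claw":-1,"dx":0,"dy":0,"dz":0,"ax":0,"ay":0,"az":-0.81}]'
python3 -m crank '[{"claw":-1,"dx":-0.34,"dy":0.67,"dz":0,"ax":0,"ay":0,"az":0},{"claw":-1,"dx":-0.34,"dy":0.67,"dz":0,"ax":0,"ay":0,"az":0},{"claw":-1,"dx":-0.33,"dy":0.67,"dz":0,"ax":0,"ay":0,"az":0},{"claw":-1,"dx":-0.33,"dy":0.67,"dz":0,"ax":0,"ay":0,"az":0},{"claw":-1,"dx":-0.33,"dy":0.67,"dz":0,"ax":0,"ay":0,"az":0},{"claw":-1,"dx":-0.33,"dy":0.67,"dz":0,"ax":0,"ay":0,"az":0},{"claw":-1,"dx":-0.33,"dy":0.67,"dz":0,"ax":0,"ay":0,"az":0},{"claw":-1,"dx":-0.33,"dy":0.67,"dz":0,"ax":0,"ay":0,"az":0}]'
python3 -m crank '[{"claw":-1,"dx":0,"dy":0,"dz":0,"ax":0,"ay":0,"az":0},{"claw":-1,"dx":0,"dy":0,"dz":0,"ax":0,"ay":0,"az":0}]'
python3 look.py w8 .607 -.102 .066 32.4
```

```text
time: 19.3
ee_pos: [0.586, 0.0754, 0.1441]
eef_rot: [0.96, 0.281, -0.001, -0.0]
ft_force: [-1.0, 0.3, 0.0]
width: 0.0871
grip_force: 0.0
time: 19.97
ee_pos: [0.6046, -0.104, 0.144]
eef_rot: [0.96, 0.279, -0.001, -0.001]
ft_force: [0.1, 0.5, 0.1]
width: 0.0869
grip_force: 0.0
time: 20.13
ee_pos: [0.6046, -0.1045, 0.144]
eef_rot: [0.961, 0.277, -0.001, -0.0]
ft_force: [-0.1, 0.6, 0.0]
width: 0.0869
grip_force: 0.0
pos [ 0.6046 -0.1045  0.144 ] psi 32.19 turn [-0.01  0.02 -0.04] shift [ 0.11 -0.03  2.6 ] w 0.0869 g 0.0 F [-0.1  0.6  0. ] t 20.13
blue bbox (265, 152, 28, 105) [[array([ 0.603 , -0.1044]), np.float64(95.9677), np.float64(23.698), np.float64(32.4743)], [array([ 0.6049, -0.1033]), np.float64(93.1977), np.float64(23.014), np.float64(32.4742)]]
blue bbox (37, 73, 77, 86) [[array([0.577 , 0.0791]), np.float64(77.8772), np.float64(32.4744), np.float64(-7.2452)], [array([0.5796, 0.075 ]), np.float64(75.6293), np.float64(31.537), np.float64(-7.2452)]]
nozzle [404. 343.] [[ 0.5465 -0.2924]]
nozzle [280. 323.] [[ 0.4992 -0.1716]]
nozzle [467. 297.] [[ 0.6226 -0.3114]]
nozzle [ 94. 296.] [[4.276e-01 4.000e-04]]
nozzle [278. 140.] [[ 0.6519 -0.0734]]
nozzle [104.  71.] [[0.6224 0.0756]]
```

```bash
python3 -m crank '[{"claw":-1,"dx":0.19,"dy":-0.04,"dz":0.4,"ax":0,"ay":0,"az":-0.04},{"claw":-1,"dx":0,"dy":0,"dz":0.7,"ax":0,"ay":0,"az":0},{"claw":-1,"dx":0,"dy":0,"dz":0.8,"ax":0,"ay":0,"az":0},{"claw":-1,"dx":0,"dy":0,"dz":0.6,"ax":0,"ay":0,"az":0},{"claw":-1,"dx":0,"dy":0,"dz":0.2,"ax":0,"ay":0,"az":0},{"claw":-1,"dx":0,"dy":0,"dz":0,"ax":0,"ay":0,"az":0},{"claw":-1,"dx":0,"dy":0,"dz":0,"ax":0,"ay":0,"az":0}]'
python3 -c "
from h import *;from bench import r
plan(r.read_state(),.609,-.1007,.016,32.4)"
```

```text
time: 20.77
ee_pos: [0.6099, -0.0979, 0.0649]
eef_rot: [0.96, 0.281, 0.0, -0.0]
ft_force: [0.1, 0.5, 0.7]
width: 0.0872
grip_force: 0.0
pos [ 0.6099 -0.0979  0.0649] psi 32.66 turn [-0.   -0.    0.04] shift [-0.08  0.06  1.63] w 0.0872 g 0.0 F [0.1 0.5 0.7] t 20.77
```

```bash
python3 -m crank '[{"claw":-1,"dx":-0.08,"dy":0.06,"dz":0.6,"ax":0,"ay":0,"az":0.03},{"claw":-0.5,"dx":0,"dy":0,"dz":0.6,"ax":0,"ay":0,"az":0},{"claw":-0.3,"dx":0,"dy":0,"dz":0.3,"ax":0,"ay":0,"az":0},{"claw":0,"dx":0,"dy":0,"dz":0.1,"ax":0,"ay":0,"az":0},{"claw":0.1,"dx":0,"dy":0,"dz":0,"ax":0,"ay":0,"az":0},{"claw":0.1,"dx":0,"dy":0,"dz":0,"ax":0,"ay":0,"az":0},{"claw":0.1,"dx":0,"dy":0,"dz":0,"ax":0,"ay":0,"az":0}]'
python3 -m crank '[{"claw":0.9,"dx":0,"dy":0,"dz":0,"ax":0,"ay":0,"az":0},{"claw":0.9,"dx":0,"dy":0,"dz":0,"ax":0,"ay":0,"az":0},{"claw":0.9,"dx":0,"dy":0,"dz":0,"ax":0,"ay":0,"az":0},{"claw":0.9,"dx":0,"dy":0,"dz":0,"ax":0,"ay":0,"az":0},{"claw":0.9,"dx":0,"dy":0,"dz":0,"ax":0,"ay":0,"az":0},{"claw":0.9,"dx":0,"dy":0,"dz":0,"ax":0,"ay":0,"az":0},{"claw":0.9,"dx":0,"dy":0,"dz":0,"ax":0,"ay":0,"az":0},{"claw":0.9,"dx":0,"dy":0,"dz":0,"ax":0,"ay":0,"az":0}]'
python3 -m crank '[{"claw":0.9,"dx":0,"dy":0,"dz":0,"ax":0,"ay":0,"az":0},{"claw":0.9,"dx":0,"dy":0,"dz":0,"ax":0,"ay":0,"az":0},{"claw":0.9,"dx":0,"dy":0,"dz":0,"ax":0,"ay":0,"az":0}]'
```

```text
time: 21.35
ee_pos: [0.6095, -0.1017, 0.0181]
eef_rot: [0.96, 0.279, 0.001, 0.0]
ft_force: [-0.1, 0.3, -0.0]
width: 0.0548
grip_force: 0.0
time: 22.02
ee_pos: [0.6087, -0.1017, 0.0169]
eef_rot: [0.96, 0.279, 0.0, 0.0]
ft_force: [-1.2, 0.4, 2.1]
width: 0.0238
grip_force: 20.0
time: 22.27
ee_pos: [0.6087, -0.1017, 0.0169]
eef_rot: [0.96, 0.279, 0.0, 0.0]
ft_force: [-0.8, -0.4, 2.9]
width: 0.0239
grip_force: 20.0
```

```bash
python3 -m crank '[{"claw":0.9,"dx":0,"dy":0,"dz":-0.4,"ax":0,"ay":0,"az":0},{"claw":0.9,"dx":0,"dy":0,"dz":-0.8,"ax":0,"ay":0,"az":0},{"claw":0.9,"dx":0,"dy":0,"dz":-0.9,"ax":0,"ay":0,"az":0},{"claw":0.9,"dx":0,"dy":0,"dz":-0.9,"ax":0,"ay":0,"az":0},{"claw":0.9,"dx":0,"dy":0,"dz":-0.5,"ax":0,"ay":0,"az":0}]'
python3 -m crank '[{"claw":0.9,"dx":0,"dy":0,"dz":0,"ax":0,"ay":0,"az":0.82},{"claw":0.9,"dx":0,"dy":0,"dz":0,"ax":0,"ay":0,"az":0.82},{"claw":0.9,"dx":0,"dy":0,"dz":0,"ax":0,"ay":0,"az":0.82},{"claw":0.9,"dx":0,"dy":0,"dz":0,"ax":0,"ay":0,"az":0.82},{"claw":0.9,"dx":0,"dy":0,"dz":0,"ax":0,"ay":0,"az":0.82},{"claw":0.9,"dx":0,"dy":0,"dz":0,"ax":0,"ay":0,"az":0.82},{"claw":0.9,"dx":0,"dy":0,"dz":0,"ax":0,"ay":0,"az":0.82},{"claw":0.9,"dx":0,"dy":0,"dz":0,"ax":0,"ay":0,"az":0}]'
python3 -c "
from h import *;from bench import r
plan(r.read_state(),.504,.378,.06,-2.1)"
```

```text
time: 22.68
ee_pos: [0.6098, -0.1016, 0.1257]
eef_rot: [0.96, 0.279, 0.002, 0.001]
ft_force: [1.1, -0.4, -0.8]
width: 0.0238
grip_force: 20.0
time: 23.35
ee_pos: [0.6087, -0.1016, 0.1225]
eef_rot: [1.0, -0.02, 0.0, 0.0]
ft_force: [0.2, -0.2, 0.4]
width: 0.0241
grip_force: 20.0
pos [ 0.6087 -0.1016  0.1225] psi -2.26 turn [ 0.   -0.   -0.03] shift [ -4.07 -15.85   2.08] w 0.0241 g 20.0 F [ 0.2 -0.2  0.4] t 23.35
```

```bash
python3 -m crank '[{"claw":0.9,"dx":-0.2,"dy":-0.8,"dz":0,"ax":0,"ay":0,"az":0},{"claw":0.9,"dx":-0.2,"dy":-0.8,"dz":0,"ax":0,"ay":0,"az":0},{"claw":0.9,"dx":-0.2,"dy":-0.8,"dz":0,"ax":0,"ay":0,"az":0},{"claw":0.9,"dx":-0.2,"dy":-0.8,"dz":0,"ax":0,"ay":0,"az":0},{"claw":0.9,"dx":-0.2,"dy":-0.8,"dz":0,"ax":0,"ay":0,"az":0},{"claw":0.9,"dx":-0.2,"dy":-0.8,"dz":0,"ax":0,"ay":0,"az":0},{"claw":0.9,"dx":-0.2,"dy":-0.8,"dz":0,"ax":0,"ay":0,"az":0},{"claw":0.9,"dx":-0.2,"dy":-0.8,"dz":0,"ax":0,"ay":0,"az":0}]'
python3 -m crank '[{"claw":0.9,"dx":-0.2,"dy":-0.8,"dz":0,"ax":0,"ay":0,"az":0},{"claw":0.9,"dx":-0.2,"dy":-0.8,"dz":0,"ax":0,"ay":0,"az":0},{"claw":0.9,"dx":-0.2,"dy":-0.8,"dz":0,"ax":0,"ay":0,"az":0},{"claw":0.9,"dx":-0.2,"dy":-0.8,"dz":0,"ax":0,"ay":0,"az":0},{"claw":0.9,"dx":-0.2,"dy":-0.8,"dz":0,"ax":0,"ay":0,"az":0},{"claw":0.9,"dx":-0.2,"dy":-0.8,"dz":0,"ax":0,"ay":0,"az":0},{"claw":0.9,"dx":-0.2,"dy":-0.8,"dz":0,"ax":0,"ay":0,"az":0},{"claw":0.9,"dx":-0.2,"dy":-0.8,"dz":0,"ax":0,"ay":0,"az":0}]'
python3 -m crank '[{"claw":0.9,"dx":-0.25,"dy":-0.8,"dz":0,"ax":0,"ay":0,"az":0},{"claw":0.9,"dx":-0.25,"dy":-0.8,"dz":0,"ax":0,"ay":0,"az":0},{"claw":0.9,"dx":-0.2,"dy":-0.8,"dz":0,"ax":0,"ay":0,"az":0},{"claw":0.9,"dx":-0.1,"dy":-0.5,"dz":0,"ax":0,"ay":0,"az":0},{"claw":0.9,"dx":-0.05,"dy":-0.2,"dz":0,"ax":0,"ay":0,"az":0},{"claw":0.9,"dx":0,"dy":0,"dz":0,"ax":0,"ay":0,"az":0},{"claw":0.9,"dx":0,"dy":0,"dz":0,"ax":0,"ay":0,"az":0}]'
python3 look.py w9 .504 .378 .06 -2.1
```

```text
time: 24.02
ee_pos: [0.5671, 0.093, 0.1223]
eef_rot: [1.0, -0.016, 0.0, 0.0]
ft_force: [0.7, 0.1, -1.2]
width: 0.0238
grip_force: 20.0
time: 24.68
ee_pos: [0.526, 0.2866, 0.1223]
eef_rot: [1.0, -0.016, 0.0, 0.0]
ft_force: [1.3, 0.0, -1.1]
width: 0.0239
grip_force: 20.0
time: 25.27
ee_pos: [0.5046, 0.3784, 0.1218]
eef_rot: [1.0, -0.017, 0.0, 0.0]
ft_force: [0.6, -0.5, -0.9]
width: 0.0237
grip_force: 20.0
pos [0.5046 0.3784 0.1218] psi -1.99 turn [ 0.01 -0.    0.02] shift [-0.02  0.01  2.06] w 0.0237 g 20.0 F [ 0.6 -0.5 -0.9] t 25.27
blue bbox (255, 187, 51, 152) [[array([0.4547, 0.3795]), np.float64(142.9017), np.float64(41.9569), np.float64(-2.4752)], [array([0.4586, 0.3793]), np.float64(138.4204), np.float64(40.6412), np.float64(-2.4752)]]
blue bbox (449, 114, 45, 64) [[array([0.5527, 0.2273]), np.float64(48.4749), np.float64(33.687), np.float64(6.1134)], [array([0.5535, 0.232 ]), np.float64(46.9547), np.float64(32.6306), np.float64(6.1134)]]
nozzle [294. 344.] [[0.3722 0.3692]]
nozzle [342. 294.] [[0.4244 0.3243]]
nozzle [218. 294.] [[0.4282 0.437 ]]
nozzle [280. 168.] [[0.5404 0.3765]]
nozzle [470. 102.] [[0.5858 0.229 ]]
```

View pics/w9.png

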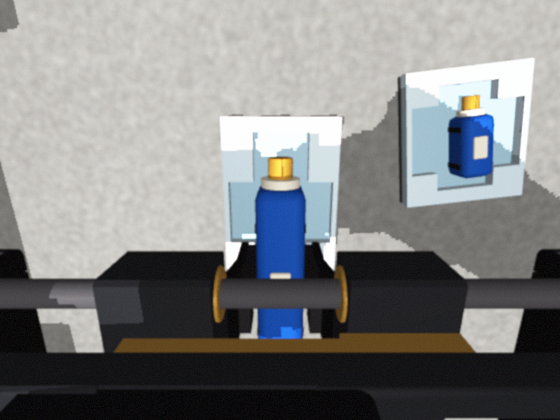

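The long handle is straight in the grip (column 280, tip at row 157) over the long tray (columns 221–341, far edge at row 117).

```bash
python3 - <<'E'
from h import *;from bench import r
s,c=wristcam(r,0);a=(c["mtx"],c["R"],c["t"])
R=Ro.from_quat(s["eef_rot"]).as_matrix()
t=cast([[280,158],[280,180]],*a,.119)
print("tip,base along tool x from TCP",(t-s["ee_pos"][:2])@R[:2,:2], "TCP",s["ee_pos"].round(4))
f=cast([[221,117],[341,117]],*a,.019);print("tray centre from far edge",f.mean(0)-.076*np.array([np.cos(np.radians(2.1)),-np.sin(np.radians(2.1))]))
E
python3 -m crank '[{"claw":0.9,"dx":0,"dy":0,"dz":0.5,"ax":0,"ay":0,"az":0},{"claw":0.9,"dx":0,"dy":0,"dz":0.6,"ax":0,"ay":0,"az":0},{"claw":0.9,"dx":0,"dy":0,"dz":0.6,"ax":0,"ay":0,"az":0},{"claw":0.9,"dx":0,"dy":0,"dz":0.4,"ax":0,"ay":0,"az":0},{"claw":0.9,"dx":0,"dy":0,"dz":0.1,"ax":0,"ay":0,"az":0},{"claw":0.9,"dx":0,"dy":0,"dz":0,"ax":0,"ay":0,"az":0},{"claw":0.9,"dx":0,"dy":0,"dz":0,"ax":0,"ay":0,"az":0}]'
python3 -c "
from h import *;from bench import r
plan(r.read_state(),.5045,.378,.0268,-2.1)"
```

```text
tip,base along tool x from TCP [[0.05651155 0.00066389]
 [0.04592581 0.00065948]] TCP [0.5049 0.3778 0.1217]
tray centre from far edge [0.50453587 0.37639187]
time: 25.95
ee_pos: [0.5047, 0.3793, 0.0566]
eef_rot: [1.0, -0.018, 0.0, -0.0]
ft_force: [-0.6, 0.0, -0.8]
width: 0.0239
grip_force: 20.0
pos [0.5047 0.3793 0.0566] psi -2.06 turn [-0.   -0.01  0.01] shift [-0.    0.04  0.99] w 0.0239 g 20.0 F [-0.6  0.  -0.8] t 25.95
```

```bash
python3 -m crank '[{"claw":0.9,"dx":-0.04,"dy":0.05,"dz":0.3,"ax":0,"ay":0,"az":0},{"claw":0.9,"dx":0,"dy":0,"dz":0.3,"ax":0,"ay":0,"az":0},{"claw":0.9,"dx":0,"dy":0,"dz":0.2,"ax":0,"ay":0,"az":0},{"claw":0.9,"dx":0,"dy":0,"dz":0.12,"ax":0,"ay":0,"az":0},{"claw":0.9,"dx":0,"dy":0,"dz":0.06,"ax":0,"ay":0,"az":0},{"claw":0.9,"dx":0,"dy":0,"dz":0,"ax":0,"ay":0,"az":0},{"claw":0.9,"dx":0,"dy":0,"dz":0,"ax":0,"ay":0,"az":0}]'
python3 -m crank '[{"claw":0.9,"dx":0,"dy":0,"dz":0.02,"ax":0,"ay":0,"az":0},{"claw":0.9,"dx":0,"dy":0,"dz":0,"ax":0,"ay":0,"az":0}]'
```

```text
time: 26.53
ee_pos: [0.5029, 0.378, 0.0263]
eef_rot: [1.0, -0.018, 0.0, -0.0]
ft_force: [0.2, 0.4, -0.2]
width: 0.0239
grip_force: 20.0
time: 26.7
ee_pos: [0.5031, 0.378, 0.0259]
eef_rot: [1.0, -0.018, 0.0, -0.0]
ft_force: [0.3, 0.2, 1.5]
width: 0.024
grip_force: 20.0
```

```bash
python3 -m crank '[{"claw":0.9,"dx":0,"dy":0,"dz":0.02,"ax":0,"ay":0,"az":0},{"claw":0.9,"dx":0,"dy":0,"dz":0,"ax":0,"ay":0,"az":0}]'
```

```text
time: 26.87
ee_pos: [0.5031, 0.378, 0.0259]
eef_rot: [1.0, -0.018, 0.0, -0.0]
ft_force: [-2.2, -1.4, 6.9]
width: 0.0236
grip_force: 20.0
```

```bash
python3 -m crank '[{"claw":0.9,"dx":0,"dy":0,"dz":-0.02,"ax":0,"ay":0,"az":0},{"claw":0,"dx":0,"dy":0,"dz":0,"ax":0,"ay":0,"az":0},{"claw":0,"dx":0,"dy":0,"dz":0,"ax":0,"ay":0,"az":0},{"claw":0,"dx":0,"dy":0,"dz":0,"ax":0,"ay":0,"az":0},{"claw":0,"dx":0,"dy":0,"dz":0,"ax":0,"ay":0,"az":0},{"claw":0,"dx":0,"dy":0,"dz":0,"ax":0,"ay":0,"az":0}]'
python3 -m crank '[{"claw":0,"dx":0,"dy":0,"dz":-0.3,"ax":0,"ay":0,"az":0},{"claw":0,"dx":0,"dy":0,"dz":-0.6,"ax":0,"ay":0,"az":0},{"claw":0,"dx":0,"dy":0,"dz":-0.9,"ax":0,"ay":0,"az":0},{"claw":-0.5,"dx":0,"dy":0,"dz":-0.9,"ax":0,"ay":0,"az":0},{"claw":-0.5,"dx":-0.6,"dy":0,"dz":-0.9,"ax":0,"ay":0,"az":0},{"claw":-0.5,"dx":-0.6,"dy":0,"dz":-0.6,"ax":0,"ay":0,"az":0},{"claw":-0.5,"dx":0,"dy":0,"dz":0,"ax":0,"ay":0,"az":0},{"claw":-0.5,"dx":0,"dy":0,"dz":0,"ax":0,"ay":0,"az":0}]'
python3 - <<'E'
from h import *;from bench import r
s,c=wristcam(r,0);plan(s,.5,.378,.15,-2)
t=r.camera("scene")["color"][90:290,120:490]
im=np.vstack([c["color"][:, :],np.zeros((180,560,3),np.uint8)])
im[420:,:324]=cv2.resize(t,(324,175))[:175] if 0 else cv2.resize(t,(324,180))
cv2.imwrite("pics/w10.png",im[:,:,::-1])
cv2.imwrite("pics/s10.png",cv2.resize(t,None,fx=2,fy=2)[:,:,::-1])
for b in blobs(c["color"],(105,120,50),(130,255,255),500,41): print(cv2.boundingRect(b),[np.round(v,4) for v in rect(b,c,.03)])
E
```

```text
time: 27.37
ee_pos: [0.5029, 0.3778, 0.0256]
eef_rot: [1.0, -0.018, -0.0, 0.0]
ft_force: [0.0, -0.0, -0.6]
width: 0.0421
grip_force: 0.0
time: 28.03
ee_pos: [0.4669, 0.3799, 0.1536]
eef_rot: [1.0, -0.017, 0.001, -0.001]
ft_force: [0.2, -0.1, -0.8]
width: 0.0636
grip_force: 0.0
pos [0.4669 0.3799 0.1536] psi -1.97 turn [-0.01 -0.03  0.01] shift [1.1  0.02 0.12] w 0.0636 g 0.0 F [ 0.2 -0.1 -0.8] t 28.03
(267, 114, 29, 110) [array([0.4984, 0.3775]), np.float64(93.7344), np.float64(23.5138), np.float64(-1.8354)]
(437, 65, 41, 62) [array([0.5535, 0.234 ]), np.float64(45.1052), np.float64(31.466), np.float64(5.7027)]
```

View pics/w10.png

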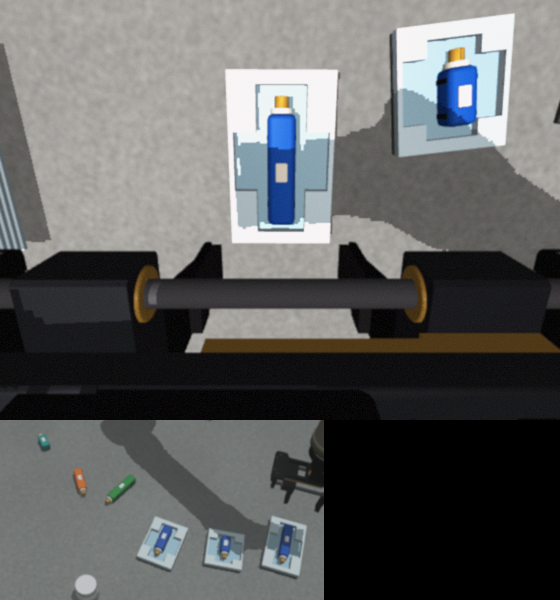

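View pics/s10.png

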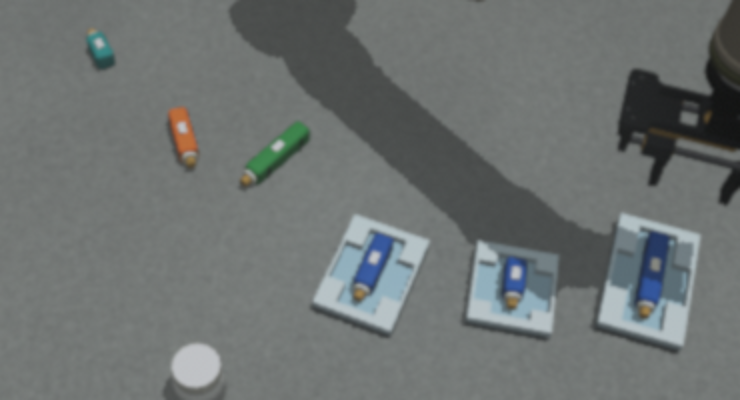

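All three blue handles lie flat and centred in their trays: medium near (373,266), short near (514,282) and long near (653,274) in the scene crop. The orange, green and turquoise handles and the jar have not moved, and the gripper is clear.

```bash
python3 -c "
from bench import r
print(r.close_job())"
```

```text
the job is handed in; nothing more can be done
None
```

The job is handed in: each of the three blue handles lies flat and centred in its own tray, lowered to the floor before release; the orange and green handles and the jar were not touched, and it took about 28 s.

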